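Slide the carved boss into the wash-down bay

TASK

Get the tenoned limestone boss ready for washing down: swing the drain cover right aside on its pivot screw so that the port is clear, carry the boss by its block to the middle of the loading plate, and set it down there with its carved face towards the shut flaps and let go. Then take it again by its tenon and slide it along the floor, pushing both sprung flaps open with the stone, until it stands wholly inside and both flaps have shut behind it. Do not drop the stone, and leave the other things on the bench where they lie.

Things in the scene. Friction and masses are not known exactly. Their poses are not given: they have to be found in the camera images.
- bay: Low open-topped stainless wash-down tray, fixed. Origin on the bench under the middle of the flap line; x points level through the flaps into the tray, y to its left, z up. Level floor 30 mm above the bench. Inside: x 2 to 335, y -85 to 85 mm; walls 4 thick, top 78 above the bench. Opening 88 wide (y -44 to 44) between hinge posts 11 thick at y +-49.5, 84 high; open above.
- loading_plate (a point): Middle of the loading plate's top, 30 mm above the bench: the tray's floor carried on outside in front of the flaps without a step, bay x -115 to 0, 124 mm wide, no side walls. Axes as the bay's.
- stop_bar (a point): Middle of the top of a low bar across the tray's floor, 8 mm high, 6 mm thick, 228 mm inside the flap line, that keeps stones off the drain.
- drain_port (a point): Centre of the round drain port in the tray's floor, 40 mm across, at bay x 280, y 40, beyond the stop bar.
- flap_left (a joint): Angle (rad) of the sprung steel flap hinged on the post at bay y +49.5: 0 shut on its stop, positive swinging into the tray, up to 1.5; cannot swing out. The pair meet in the middle like saloon doors. Each reaches 48 mm from its post, 4 thick, 4 to 44 mm above the floor. Light spring: 1 N at the free edge to start it, 2 N wide open; shuts by itself once nothing is in its sweep (bay x 0 to 50).
- flap_right (a joint): The same for the flap hinged on the post at bay y -49.5.
- cover (a joint): Angle of the flat drain cover about its upright pivot screw (rad): near 0 it covers the port; it grows to 1.75 as the cover turns clockwise seen from above, by way of the tray's far end wall. Stays where it is left; about 0.5 N at the knob turns it. The port is quite clear of the cover beyond 1.0 rad.
- cover_knob (a point): Centre of the upright round steel knob on the drain cover: 16 mm across, from 36 mm (the cover's top) to 68 mm above the bench. It stands on the middle of the cover's 56 mm disc, 53 mm from the pivot.
- cover_pivot (a point): Head of the drain cover's pivot screw, at bay x 245, y 0.
- boss_center (a point): Centre of the block of the loose yellow limestone boss, half-way up (25 mm). x points out of the carved face, z up. Block 55 long (x), 62 wide (y), 50 high; a round rosette stands 12.5 mm out in front; behind is a tenon, 46 long, 24 wide, 30 high, its underside 10 mm clear of the ground. About 0.5 kg. Not the plain block without tenon.
- boss_tenon (a point): Middle of the boss's tenon, 50.5 mm behind boss_center at the same height; the tenon ends 73.5 mm behind boss_center.
- boss: The same boss; this origin is under the middle of its block, at its underside.
- offcut: Plain sawn limestone block without tenon or carving, 72 x 58 x 52 mm, loose; origin under its centre. Leave it.
- wedge: Grey slate wedge, 110 x 42 mm, up to 22 mm thick, loose. Leave it.
- punch: Stainless pin punch, 132 mm long, 11 mm thick, lying. Leave it.
- riffler: Bronze riffler with a curved tip, 180 mm long, 8 mm thick, lying. Leave it.
- lewis: Three-legged steel lewis with its shackle, 170 x 75 x 20 mm, lying. Leave it.
Mind the look-alikes: they are no part of the job. Leave any pink look-alike of the boss alone.

How it is judged:
On the way, in this order (a step that is already met when the one before it is completed fails the run):
1. the boss is carried clear of the bench, held by its block (height (world z) of boss_center above 0.06 m and contact force between the fingers and boss above 0.5 N and x of the grasp point in the frame of boss_center between -0.035 and 0.035 m), for 0.1 s.
2. the boss stands upright and let go on the loading plate, in line with the shut flaps, carved face towards them (x of boss_center in the frame of bay between -0.115 and -0.03 m and x of boss_tenon in the frame of bay below -0.07 m and y of boss_center in the frame of bay between -0.035 and 0.035 m and z of boss_center in the frame of bay between 0.045 and 0.062 m and angle between the x axis of boss_center and the x axis of bay, either way round below 0.5 rad and angle between boss_center's own z axis and vertical below 0.1 rad and contact force between the fingers and boss below 0.1 N and linear speed of boss below 0.02 m/s and value of joint each of flap_left, flap_right below 0.2 rad), for 0.2 s.
3. the boss, held by its tenon and sliding on the floor, has pushed both flaps open (value of joint each of flap_left, flap_right above 0.4 rad and (contact force between boss and flap_left above 0.1 N or contact force between boss and flap_right above 0.1 N) and contact force between the fingers and boss above 0.3 N and x of boss_center in the frame of bay between -0.03 and 0.1 m and z of boss_center in the frame of bay below 0.064 m and x of the grasp point in the frame of boss_center between -0.08 and -0.03 m), for 0.1 s.
At the end, for the whole second after the job is handed in: The boss stands upright (within 0.1 rad), at rest and let go on the floor of the tray between the flaps and the stop bar, both flaps are shut behind it (under 0.08 rad), and the drain cover is turned beyond 1.05 rad so that the port is clear (x of boss_center in the frame of bay between 0.11 and 0.21 m and y of boss_center in the frame of bay between -0.06 and 0.06 m and z of boss_center in the frame of bay between 0.045 and 0.062 m and angle between boss_center's own z axis and vertical below 0.1 rad and linear speed of boss below 0.02 m/s and value of joint each of flap_left, flap_right below 0.08 rad and value of joint cover above 1.05 rad); the robot touches nothing.
It fails at once if the stone is dropped (moves faster than 0.45 m/s with no finger on it) (contact force between the fingers and boss below 0.05 N and linear speed of boss above 0.45 m/s).
It fails at once if another thing on the bench (offcut, wedge, punch, riffler or lewis) is moved by more than 30 mm (distance of any of offcut, wedge, punch, riffler, lewis from where it was at the start of the episode above 0.03 m).
It also fails if it takes over 67 s, if anything falls off the work surface, if the arm or the gripper's body presses on something with over 40 N, if the wrist force passes 120 N, or if a joint passes its speed limit or range.

ROBOT

A 7-joint arm with a two-finger parallel gripper is mounted at the origin on the work surface. World frame = base frame: x ahead of the robot, y to its left, z up, the work surface at z = 0. Lengths are in m, angles in rad, forces in N, time in s.
With the tool pointing down it reaches from about 0.4 to 0.85 m from the base axis. Payload 10.4 kg.
Tool frame: the origin (TCP) lies between the finger pads; the fingertips stand 22 mm ahead of it and the grasp point (between the pads) lies 3 mm ahead of it; z points along the fingers, y is the line along which they close (so a half turn about z gives the same grasp; the last joint's range is limited). The gripper opens to 85 mm and grips with 20 to 120 N. Pads are 22 mm wide; open, the fingers measure 114 mm over their backs; the gripper's body (76 mm by 85 mm) begins 54 mm behind the grasp point. The pads swing forward as they close: fully open they stand 13 mm farther back than shut.
Start: joints at [-1.358, 0.332, -0.065, 1.46, 0.022, 1.35, -0.088], TCP at [0.146, 0.608, 0.253] pointing down, gripper open.
Joint ranges: [-2.6, 2.6], [-0.5, 2.12], [-1.47, 1.34], [0.16, 2.42], [-1.27, 4.41], [0.06, 2.06], [-2.6, 2.6]. Speed limits (rad/s): [2.22, 2.22, 2.79, 2.79, 3.14, 3.14, 3.14].

INTERFACE

Orientations are given as a unit quaternion [x, y, z, w].
In Python, from workcell import manip, camera, ticket, boxes_of, outline_of gives the robot as it stands.
- The arm moves only by the tool carry_out, never from a script. Its argument "deltas" is a list of rows, each a list of 5 numbers: the shift along the tool's x, y, z as a fraction of full scale, then the turn about the tool's z as a fraction of full scale, then the opening, from -1 (shut) to 1 (fully open), so that 0 is half open. In form: [[tx, ty, tz, spin, gripper], ...]. A call has 1 to 20 rows; each row is the pose to reach, as a shift and turn from the pose commanded when the call began, along the tool's axes at that moment; what a row does not reach only later rows make up. Full scale, the value 1, is 150 mm for a shift and 30 degrees for a turn. A row lasts 1/8 s, in which the tool goes at most 62.5 mm and 10.7 degrees, less where a joint would pass 70% of its speed; a pose out of reach is approached as far as the arm can. A call with a number of a shift or a turn outside -1 to 1 is refused whole. A call with a gripper value outside its range is refused whole. The fingers move at their own pace and stop on an object; "force" is the grip in N (left out, the last holds). Time passes only in rows, so rows that repeat a pose let the fingers close. It gives the time, the measured TCP pose, the force, the opening and the grip force at its end, in the units of the state.
- manip.get_obs(): the state, without advancing time (a new reading comes with each control period).
- camera(name): name is "scene" or "top"; returns a dict with "img" (420x560x3 uint8, red, green, blue), "depth" (420x560 float32, m along the optical axis (not along the pixel's ray), 0 where there is no reading), "vertical_fov" (degrees; the focal length in pixels is half the picture's height over the tangent of half this angle, whatever the lens; pixels are square), "cx", "cy" (the principal point, pixels), "R" (3x3) and "t" (3): a world point X has camera coordinates R X + t. Camera axes: x right, y down, z forward; pixel columns grow to the right and rows downward; lengths in m; the calibration is good to about 2 mm. A picture is of the moment at which its call begins.
- ticket.hand_in(): hands the job in; it is judged then, once.
Trained networks look in a picture, given as the dict that the camera call returned (one of the last four; its "shot" number tells which), for a name from the list of things; names that differ only in an ending like _2 or _b are one class to them, and where a whole thing is asked for, a point or a joint stands for the part that bears it (a point fixed in the world has none). Each returns a list of dicts, best first, with "conf" (0 to 1); they miss things now and then, are a little off and sometimes report something else, mostly with a low value. They report only what shows in the picture. A call takes as long as a camera call. They do not tell look-alikes from the thing itself.
- boxes_of(query, picture): "position" ([x, y, z] in m, in world coordinates, good to about 4 mm: the middle of the surface that is visible of it).
- outline_of(query, picture): "region" (420x560 bool, what is visible of it).
The state is a dict: "clock": time; "joint_pos": joint angles; "joint_velocities": joint speeds; "tau": joint torques, N m; "position": TCP position; "ee_rot": TCP orientation; "ft_force": force on the tool from outside, world axes, zero at the start; "torque": the same for the moment, N m; "grip_width": opening from 0.0 (shut) to 1.0 (fully open); "grasp_force": force on a finger pad.
Only numpy, scipy, OpenCV 4.12 (cv2) and the standard library are available. Lean on these libraries where they do the work, as an engineer would, in place of code of your own. Each camera call takes 0.05 s, during which the arm holds its last target. There are 200 camera calls.

## Working session

There is one attempt and no reset: what is moved stays moved. The work goes in short steps, Python scripts to look and compute and a tool call to move; the robot and the scene stay as the last step left them, time stands still between calls to the robot, and variables do not carry over. Pictures are saved under pics/ and viewed, at most 10 in all, crops included, and the job is handed in when it is done.

Besides the shell and the picture viewer there is one more tool, called after "Request:" as name(argument=value, ...) on one line, values as JSON. carry_out: Moves the arm, as the interface text tells. Its arguments: {"type":"object","properties":{"deltas":{"type":"array","items":{"type":"array","items":{"type":"number"}}},"force":{"type":"number"}},"required":["deltas"]}

```bash
mkdir -p pics; ls; cat > h.py <<'E'
import numpy as np, cv2
from workcell import manip, camera, ticket, boxes_of, outline_of
def cloud(p):
    f=210/np.tan(np.radians(p["vertical_fov"])/2); d=p["depth"]
    v,u=np.mgrid[:420,:560]
    c=np.stack([(u-p["cx"])/f*d,(v-p["cy"])/f*d,d],-1)
    return (c-p["t"])@p["R"]   # R^T (c-t)
def save(img,n): cv2.imwrite("pics/"+n,img[...,::-1])
E
python3 - <<'E'
from h import *
o=manip.get_obs(); print({k:np.round(v,3) for k,v in o.items()})
for n in("scene","top"):
    p=camera(n); save(p["img"],n+"0.png"); X=cloud(p)
    np.savez(n+"0.npz",img=p["img"],X=X)
    for q in["bay","boss","boss_tenon","cover_knob","cover","cover_pivot","offcut","wedge","punch","riffler","lewis","flap_left","flap_right","stop_bar","loading_plate","drain_port"]:
        for b in boxes_of(q,p)[:3]:
            w=np.array(b["position"]); c=p["R"]@w+p["t"]; f=210/np.tan(np.radians(p["vertical_fov"])/2)
            print(n,q,round(b["conf"],2),w.round(3),(c[:2]/c[2]*f+[p["cx"],p["cy"]]).round())
E
```

```text
pics
{'clock': np.float64(0.0), 'joint_pos': array([-1.358,  0.333, -0.065,  1.461,  0.022,  1.35 , -0.089]), 'joint_velocities': array([ 0.   ,  0.003,  0.001, -0.001,  0.001,  0.   , -0.002]), 'tau': array([-0.0000e+00, -6.2545e+01,  4.9000e-02, -3.9161e+01,  1.6000e-02,
        1.0000e-02, -0.0000e+00]), 'position': array([0.146, 0.607, 0.252]), 'ee_rot': array([ 0.118,  0.993, -0.001, -0.   ]), 'ft_force': array([-0.116, -0.808,  0.45 ]), 'torque': array([-0.026, -0.028,  0.028]), 'grasp_force': np.float64(0.0), 'grip_width': np.float64(1.002)}
scene boss 0.79 [ 0.527 -0.451  0.037] [133. 277.]
scene boss 0.73 [ 0.504 -0.144  0.039] [247. 220.]
scene boss 0.62 [ 0.394 -0.447  0.036] [116. 243.]
scene boss_tenon 0.95 [ 0.394 -0.441  0.04 ] [118. 240.]
scene boss_tenon 0.93 [ 0.505 -0.141  0.043] [248. 219.]
scene boss_tenon 0.67 [ 0.531 -0.445  0.035] [136. 278.]
scene cover_knob 0.76 [0.447 0.353 0.039] [378. 150.]
scene cover 0.8 [0.444 0.352 0.039] [377. 150.]
scene cover 0.15 [0.536 0.087 0.054] [327. 190.]
scene cover_pivot 0.67 [0.445 0.354 0.035] [377. 151.]
scene offcut 0.
[... 976 characters left out ...]
 cover 0.91 [0.446 0.351 0.038] [145. 262.]
top cover 0.16 [0.496 0.232 0.031] [184. 245.]
top cover_pivot 0.72 [0.447 0.354 0.04 ] [144. 261.]
top offcut 0.82 [ 0.473 -0.25   0.052] [336. 248.]
top offcut 0.49 [0.496 0.234 0.033] [183. 245.]
top wedge 0.9 [ 0.694 -0.131  0.016] [296. 181.]
top punch 0.49 [ 0.646 -0.359  0.007] [366. 195.]
top riffler 0.73 [ 0.355 -0.155  0.008] [306. 286.]
top lewis 0.81 [0.746 0.109 0.016] [222. 167.]
top flap_left 0.33 [ 0.518 -0.437  0.048] [395. 233.]
top stop_bar 0.8 [0.498 0.23  0.029] [184. 245.]
top stop_bar 0.33 [0.446 0.352 0.04 ] [145. 262.]
top loading_plate 0.91 [0.501 0.229 0.032] [185. 243.]
top drain_port 0.77 [0.496 0.235 0.033] [183. 245.]
```

View pics/scene0.png

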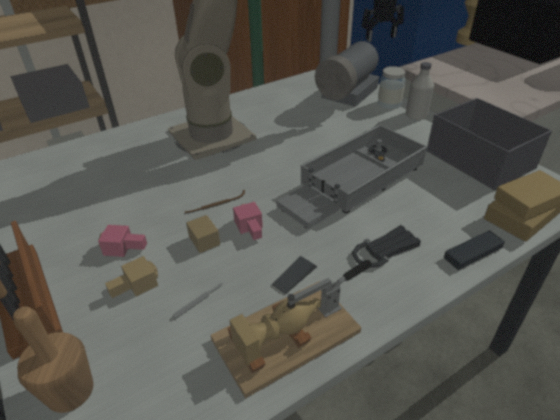

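View pics/top0.png

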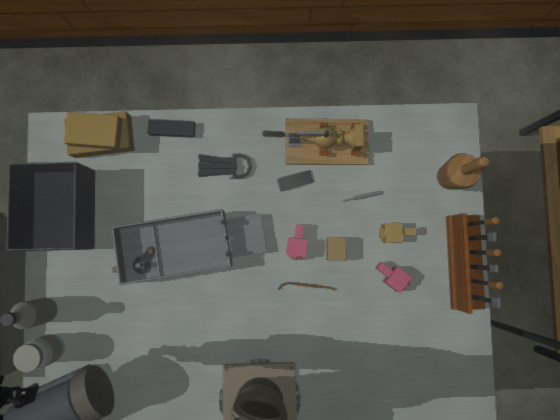

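The scene shows two pink look-alikes (scene 122,240 and 249,218; top 397,278 and 297,247). The plain yellow offcut is at scene 203,232 and top 336,248, and the yellow block with a tenon is at scene 135,277 and top 394,232. The last fits the description: it is yellow, has a tenon towards -y and a rosette towards +y. The tray runs from top (228,235) to the left, with the plate at (248,233) and the knob near (140,265).

```bash
python3 - <<'E'
from h import *
for n in("top","scene"):
    z=np.load(n+"0.npz"); X=z["X"]; img=z["img"].astype(int)
    x,y,h=X[...,0],X[...,1],X[...,2]
    m=(x>.33)&(x<.66)&(y>.04)&(y<.46)
    w=m&(h>.071)&(h<.081); P=X[w][:,:2].astype(np.float32)
    print(n,"wall",len(P),cv2.minAreaRect(P))
    # trimmed: 
    r=cv2.minAreaRect(P)
    pl=(x>.38)&(x<.66)&(y>-.06)&(y<.12)&(h>.025)&(h<.036)
    print("plate",pl.sum(),cv2.minAreaRect(X[pl][:,:2].astype(np.float32)))
    b=(x>.45)&(x<.60)&(y>-.54)&(y<-.38)
    t=b&(h>.045)&(h<.056); print("boss top",t.sum(),X[t].mean(0).round(4),cv2.minAreaRect(X[t][:,:2].astype(np.float32)))
    t=b&(h>.033)&(h<.0435)&(y<-.46); print("tenon",t.sum(),X[t].mean(0).round(4),cv2.minAreaRect(X[t][:,:2].astype(np.float32)))
    k=(x>.38)&(x<.52)&(y>.28)&(y<.42)&(h>.058)&(h<.074); print("knobregion",k.sum(),X[k].mean(0).round(4))
    c=m&(h>.083); print("posts",c.sum(),X[c][:8].round(3).tolist())
z=np.load("top0.npz")["img"]
a=cv2.resize(z[200:300,105:265],(800,500),interpolation=cv2.INTER_CUBIC)
b=cv2.resize(z[205:265,360:424],(533,500),interpolation=cv2.INTER_CUBIC)[:,:]
s=np.load("scene0.npz")["img"]
s=cv2.resize(s[120:220,270:430],(480,300),interpolation=cv2.INTER_CUBIC)
o=np.zeros((600,800,3),np.uint8); o[:300,:480]=cv2.resize(a,(480,300)); o[:300,480:]=cv2.resize(b,(320,300)); o[300:,:480]=s
s=np.load("scene0.npz")["img"]; o[300:,480:]=cv2.resize(s[250:305,100:160],(320,300),interpolation=cv2.INTER_CUBIC)
save(np.clip(o*1.4,0,255).astype(np.uint8),"crop1.png")
E
```

```text
top wall 291 ((0.4925961494445801, 0.25987157225608826), (0.18120895326137543, 0.346516489982605), 7.671483516693115)
plate 1623 ((0.5135171413421631, 0.04534822702407837), (0.14895334839820862, 0.16965967416763306), 89.84818267822266)
boss top 352 [ 0.5196 -0.4307  0.0503] ((0.5206059813499451, -0.4499472677707672), (0.06163071095943451, 0.10430815815925598), 3.1763367652893066)
tenon 87 [ 0.5224 -0.4833  0.04  ] ((0.5221269726753235, -0.483126163482666), (0.02310561202466488, 0.0424630269408226), 4.193722724914551)
knobregion 47 [0.422  0.3914 0.0676]
posts 328 [[0.602, 0.104, 0.085], [0.6, 0.132, 0.085], [0.599, 0.113, 0.085], [0.599, 0.108, 0.084], [0.599, 0.104, 0.089], [0.599, 0.101, 0.086], [0.598, 0.154, 0.083], [0.597, 0.147, 0.084]]
scene wall 699 ((0.4927833676338196, 0.2542612850666046), (0.18363843858242035, 0.3536348044872284), 7.78503942489624)
plate 1403 ((0.5291792154312134, 0.03432369977235794), (0.18132641911506653, 0.13174253702163696), 13.756333351135254)
boss top 537 [ 0.5224 -0.4363  0.0497] ((0.5208076238632202, -0.4323311448097229), (0.06466375291347504, 0.06311103701591492), 2.5487825870513916)
tenon 228 [ 0.5247 -0.486   0.0389] ((0.524212658405304, -0.48614734411239624), (0.05946197360754013, 0.04703838750720024), 4.289769649505615)
knobregion 228 [0.4122 0.3736 0.0657]
posts 71 [[0.393, 0.389, 0.084], [0.448, 0.417, 0.083], [0.396, 0.33, 0.084], [0.398, 0.331, 0.084], [0.398, 0.324, 0.083], [0.399, 0.315, 0.083], [0.47, 0.416, 0.083], [0.402, 0.296, 0.084]]
```

View pics/crop1.png

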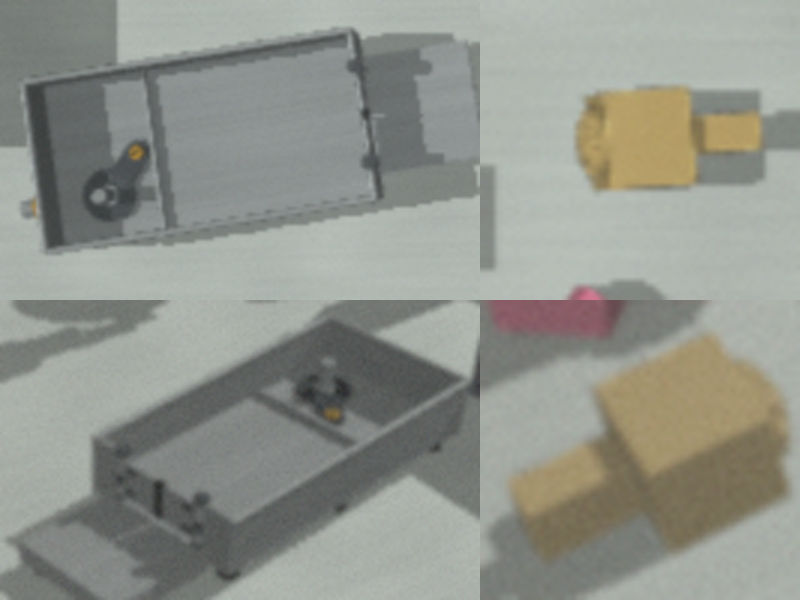

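The enlarged crop confirms it: the yellow boss has its tenon towards world -y (crop right) and its rosette towards +y. The cover's knob is at crop (100,195) and the orange pivot screw at (135,152). Next I refine the bay fit and the knob position.

```bash
cat >> h.py <<'E'
TH=np.radians(97.7); O=np.array([.5151,.0915])
def Rb(th): return np.array([[np.cos(th),-np.sin(th)],[np.sin(th),np.cos(th)]])
def tobay(X,O=O,th=TH): return (np.asarray(X)[...,:2]-O)@Rb(th)
def toworld(b,O=O,th=TH): return np.asarray(b)@Rb(th).T+O
E
python3 - <<'E'
from h import *
for n in("top","scene"):
    z=np.load(n+"0.npz"); X=z["X"]; img=z["img"].astype(int); h=X[...,2]; B=tobay(X); u,v=B[...,0],B[...,1]
    def pr(l,m): print(n,l,m.sum(),np.median(B[m],0).round(4) if m.any() else "", np.percentile(B[m],[3,97],axis=0).round(4).tolist() if m.any() else "")
    top=(h>.073)&(h<.083)
    for l,lo,hi in(("y+ wall",.07,.11),("y- wall",-.11,-.07)):
        m=top&(v>lo)&(v<hi)&(u>.02)&(u<.32); pr(l,m); print("  slope",np.polyfit(u[m],v[m],1).round(4))
    pr("far",top&(u>.315)&(u<.36)&(abs(v)<.07))
    pr("front",(h>.06)&(h<.09)&(abs(u)<.02)&(abs(v)<.07))
    pr("bar",(h>.035)&(h<.042)&(u>.2)&(u<.24)&(abs(v)<.07))
    pl=(h>.026)&(h<.034)&(u<-.01)&(u>-.16)&(abs(v)<.09); pr("plate",pl)
    pr("knob",(h>.064)&(h<.074)&(u>.25)&(u<.315)&(abs(v)<.065))
    pr("disc",(h>.033)&(h<.04)&(u>.24)&(u<.33)&(abs(v)<.075))
    o=(img[...,0]-img[...,2]>50)&(u>.22)&(u<.32)&(abs(v)<.08); pr("screw",o)
E
```

```text
top y+ wall 126 [0.1696 0.0864] [[0.0306, 0.0835], [0.3128, 0.0901]]
  slope [0.0036 0.0861]
top y- wall 131 [ 0.1763 -0.0866] [[0.0298, -0.0905], [0.3067, -0.0837]]
  slope [-0.0004 -0.0869]
top far 81 [ 0.3372 -0.009 ] [[0.3345, -0.0667], [0.3423, 0.0635]]
top front 118 [ 0.0012 -0.0001] [[-0.0047, -0.0652], [0.0083, 0.065]]
top bar 121 [ 0.2286 -0.0014] [[0.2041, -0.065], [0.2388, 0.0654]]
top plate 1051 [-0.0624  0.0012] [[-0.1108, -0.0589], [-0.0133, 0.0583]]
top knob 22 [0.2806 0.0392] [[0.2739, 0.0336], [0.2891, 0.0466]]
top disc 552 [0.2813 0.0143] [[0.2425, -0.0694], [0.3262, 0.0686]]
top screw 8 [0.2472 0.001 ] [[0.2422, -0.004], [0.2508, 0.0053]]
scene y+ wall 201 [0.1571 0.0854] [[0.0271, 0.0824], [0.3084, 0.0904]]
  slope [-0.0004  0.0857]
scene y- wall 228 [ 0.1567 -0.0883] [[0.0294, -0.0913], [0.3096, -0.0832]]
  slope [ 0.0001 -0.088 ]
scene far 119 [ 0.3319 -0.0023] [[0.3275, -0.0648], [0.3368, 0.0639]]
scene front 266 [-0.0048 -0.0058] [[-0.0097, -0.0659], [0.0013, 0.0659]]
scene bar 69 [0.2236 0.0029] [[0.2196, -0.0418], [0.2382, 0.0657]]
scene plate 1211 [-0.0672 -0.0037] [[-0.1162, -0.0608], [-0.013, 0.0584]]
scene knob 15 [0.2755 0.0384] [[0.2698, 0.032], [0.2821, 0.0444]]
scene disc 175 [0.2683 0.0277] [[0.2415, -0.0145], [0.3284, 0.0647]]
scene screw 0
```

```bash
cat >> h.py <<'E'
from scipy.spatial.transform import Rotation as Ro
def go(xyz,yaw=None):
    """yaw (deg): wanted world direction of tool y (mod 180). prints scaled delta"""
    o=manip.get_obs(); R=Ro.from_quat(o["ee_rot"]).as_matrix(); p=o["position"]
    d=R.T@(np.asarray(xyz)-p)/.15
    y=np.degrees(np.arctan2(R[1,1],R[0,1])); s=0
    if yaw is not None: s=-(((yaw-y)+90)%180-90)/30
    print("pos",p.round(4),"yaw",y.round(1),"tilt",np.degrees(np.arccos(-R[2,2])).round(2),"delta",d.round(3),"spin",round(s,3),"F",o["ft_force"].round(1),"grip",o["grip_width"].round(3),o["grasp_force"].round(1),"j7",o["joint_pos"][6].round(2),"t",o["clock"].round(2))
    return R
E
python3 - <<'E'
from h import *
w=toworld([.279,.039]); print(w)
go([*w,.2],7.7); 
E
```

```text
[0.43906951 0.36275885]Traceback (most recent call last):
  File "<stdin>", line 3, in <module>
  File "h.py", line 20, in go
    print("pos",p.round(4),"yaw",y.round(1),"tilt",np.degrees(np.arccos(-R[2,2])).round(2),"delta",d.round(3),"spin",round(s,3),"F",o["ft_force"].round(1),"grip",o["grip_width"].round(3),o["grasp_force"].round(1),"j7",o["joint_pos"][6].round(2),"t",o["clock"].round(2))
                                                                                                                                                                  ^^^^^^^^^^^^^^^^^^^^^
AttributeError: 'float' object has no attribute 'round'
```

```bash
sed -i 's/    print("pos",p.round(4).*/    N=lambda a,k=3:np.round(a,k)\n    print("pos",N(p,4),"yaw",N(y,1),"tilt",N(np.degrees(np.arccos(min(1,-R[2,2]))),2),"delta",N(d),"spin",N(s),"F",N(o["ft_force"],1),"grip",N(o["grip_width"]),N(o["grasp_force"],1),"j7",N(o["joint_pos"][6],2),"t",N(o["clock"],2))/' h.py
python3 -c "
from h import *
go([*toworld([.279,.039]),.2],7.7)"
```

```text
pos [0.146  0.6078 0.2533] yaw 76.5 tilt 0.01 delta [-2.281 -1.132  0.355] spin 2.293 F [-0.3  0.7 -0.1] grip 1.001 0.0 j7 -0.09 t 1.7
```

Request:
carry_out(deltas=[[-0.35, -0.17, 0, 0.33, -0.34], [-0.7, -0.34, 0, 0.66, -0.34], [-1, -0.5, 0, 1, -0.34], [-1, -0.5, 0, 1, -0.34]])

```text
clock: 2.2
position: [0.2785, 0.4968, 0.2538]
ee_rot: [0.375, 0.927, 0.0, 0.001]
ft_force: [-0.9, 0.1, -0.6]
grip_width: 0.327
grasp_force: 0.0
```

```bash
python3 -c "
from h import *
go([*toworld([.279,.039]),.15],7.7)"
```

```text
pos [0.2785 0.4968 0.2538] yaw 46.0 tilt 0.1 delta [-1.39   0.101  0.694] spin 1.275 F [-0.9  0.1 -0.6] grip 0.327 0.0 j7 -0.33 t 2.2
```

Request:
carry_out(deltas=[[-0.35, 0.03, 0.1, 0.33, -0.34], [-0.7, 0.05, 0.2, 0.66, -0.34], [-1, 0.07, 0.3, 1, -0.34], [-1, 0.07, 0.3, 1, -0.34]])

```text
clock: 2.7
position: [0.3925, 0.4014, 0.2073]
ee_rot: [0.601, 0.799, -0.001, 0.001]
ft_force: [-0.6, 0.8, 0.2]
grip_width: 0.332
grasp_force: 0.0
```

```bash
python3 -c "
from h import *
go([*toworld([.279,.039]),.11],7.7)"
```

```text
pos [0.3925 0.4014 0.2073] yaw 16.2 tilt 0.13 delta [-0.333  0.227  0.649] spin 0.282 F [-0.6  0.8  0.2] grip 0.332 0.0 j7 -0.55 t 2.7
```

Request:
carry_out(deltas=[[-0.333, 0.227, 0.2, 0.28, -0.34], [-0.333, 0.227, 0.5, 0.28, -0.34], [-0.333, 0.227, 0.65, 0.28, -0.34], [-0.333, 0.227, 0.65, 0.28, -0.34]])

```text
clock: 3.2
position: [0.4354, 0.3667, 0.1094]
ee_rot: [0.654, 0.756, -0.002, -0.0]
ft_force: [0.1, 0.5, 0.0]
grip_width: 0.335
grasp_force: 0.0
```

```bash
python3 -c "
from h import *
go([*toworld([.279,.039]),.064],7.7)
p=camera('top'); X=cloud(p); B=tobay(X);h=X[...,2]
m=(h>.064)&(h<.074)&(abs(B[...,0]-.28)<.03)&(abs(B[...,1]-.03)<.05);print(m.sum(),B[m].mean(0) if m.any() else '')"
```

```text
pos [0.4354 0.3667 0.1094] yaw 8.3 tilt 0.18 delta [-0.029  0.022  0.303] spin 0.02 F [0.1 0.5 0. ] grip 0.335 0.0 j7 -0.56 t 3.2
23 [0.28137311 0.03953217]
```

Request:
carry_out(deltas=[[0, 0, 0.12, 0, -0.34], [0, 0, 0.22, 0, -0.34], [0, 0, 0.22, 0, -0.34]])

```text
clock: 3.62
position: [0.4364, 0.3654, 0.0765]
ee_rot: [0.655, 0.755, -0.001, -0.0]
ft_force: [0.1, 0.2, -0.1]
grip_width: 0.334
grasp_force: 0.0
```

```bash
python3 -c "
from h import *
go([*toworld([.280,.039]),.064],7.7)"
```

```text
pos [0.4364 0.3654 0.0765] yaw 8.1 tilt 0.13 delta [-0.013  0.015  0.083] spin 0.014 F [ 0.1  0.2 -0.1] grip 0.334 0.0 j7 -0.55 t 3.62
```

Request:
carry_out(deltas=[[-0.01, 0.01, 0.08, 0, -0.34], [0, 0.01, 0.08, 0, -0.34], [0.03, 0.08, 0.08, 0, -0.34], [0.07, 0.14, 0.08, 0, -0.34], [0.1, 0.21, 0.08, 0, -0.34], [0.12, 0.3, 0.08, 0, -0.34], [0.11, 0.38, 0.08, 0, -0.34], [0.08, 0.46, 0.08, 0, -0.34], [0.05, 0.52, 0.08, 0, -0.34], [0.05, 0.52, 0.08, 0, -0.34]])

```text
clock: 4.88
position: [0.5146, 0.383, 0.0658]
ee_rot: [0.656, 0.755, -0.0, 0.0]
ft_force: [-0.5, -0.1, 0.2]
grip_width: 0.331
grasp_force: 0.0
```

```bash
python3 -c "
from h import *
go([*toworld([.288,-.036]),.14],7.7)"
```

```text
pos [0.5146 0.383  0.0658] yaw 8.0 tilt 0.05 delta [-0.007 -0.017 -0.495] spin 0.009 F [-0.5 -0.1  0.2] grip 0.331 0.0 j7 -0.46 t 4.88
```

Request:
carry_out(deltas=[[0, -0.02, -0.2, 0, -0.34], [0, -0.02, -0.6, 0, -0.34], [-0.2, -0.02, -0.9, 0, 0], [-0.6, 0, -1, 0, 1], [-1, 0, -1, 0, 1]])

```text
clock: 5.5
position: [0.5351, 0.2345, 0.2177]
ee_rot: [0.655, 0.755, 0.002, 0.0]
ft_force: [0.4, -0.3, 0.2]
grip_width: 0.901
grasp_force: 0.0
```

Request:
carry_out(deltas=[[-0.35, 0, 0, 0, 1], [-0.7, 0, 0, 0, 1], [-1, 0, 0, 0, 1]])

```text
clock: 5.88
position: [0.5554, 0.0852, 0.2161]
ee_rot: [0.656, 0.755, 0.0, 0.0]
ft_force: [0.3, 0.1, -0.3]
grip_width: 0.999
grasp_force: 0.0
```

```bash
python3 -c "
from h import *
go([.5205,-.4325,.2],3.3)
p=camera('top'); X=cloud(p); B=tobay(X);h=X[...,2]
m=(h>.062)&(h<.074)&(B[...,0]>.25)&(B[...,0]<.32)&(abs(B[...,1])<.07);print(m.sum(),B[m].mean(0))
save(cv2.resize(p['img'][200:300,105:425],(800,250)),'c2.png')
b=(X[...,0]>.45)&(X[...,0]<.60)&(X[...,1]>-.54)&(X[...,1]<-.38)&(h>.045)&(h<.056);print(X[b].mean(0))
"
```

```text
pos [0.5554 0.0852 0.2161] yaw 8.0 tilt 0.04 delta [-3.385 -0.713  0.106] spin 0.158 F [ 0.3  0.1 -0.3] grip 0.999 0.0 j7 -0.01 t 5.88
22 [ 0.28544359 -0.03538276]
[ 0.51961452 -0.42986313  0.05024357]
```

Request:
carry_out(deltas=[[-0.35, -0.08, 0, 0, 1], [-0.7, -0.16, 0, 0.1, 1], [-1, -0.23, 0, 0.16, 1]])

```text
clock: 6.3
position: [0.542, -0.0679, 0.216]
ee_rot: [0.687, 0.726, 0.0, 0.0]
ft_force: [0.3, -0.5, 0.3]
grip_width: 1.002
grasp_force: 0.0
```

Request:
carry_out(deltas=[[-0.35, -0.07, 0, 0, 1], [-0.7, -0.14, 0, 0, 1], [-1, -0.2, 0, 0, 1]])

```text
clock: 6.68
position: [0.5206, -0.2192, 0.216]
ee_rot: [0.687, 0.727, 0.0, 0.0]
ft_force: [0.2, 1.4, 0.3]
grip_width: 0.999
grasp_force: 0.0
```

Request:
carry_out(deltas=[[-0.35, -0.05, 0, 0, 1], [-0.7, -0.1, 0, 0, 1], [-1, -0.15, 0, 0, 1], [-1, -0.15, 0, 0, 1]])

```text
clock: 7.18
position: [0.5052, -0.3725, 0.2157]
ee_rot: [0.689, 0.725, -0.001, 0.0]
ft_force: [0.1, 0.3, -0.2]
grip_width: 0.999
grasp_force: 0.0
```

```bash
python3 -c "
from h import *
go([.5205,-.4320,.1],3.3)
"
```

```text
pos [ 0.5052 -0.3725  0.2157] yaw 3.0 tilt 0.12 delta [-0.4    0.082  0.772] spin -0.012 F [ 0.1  0.3 -0.2] grip 0.999 0.0 j7 0.82 t 7.18
```

Request:
carry_out(deltas=[[-0.4, 0.08, 0.2, 0, 1], [-0.4, 0.08, 0.6, 0, 1], [-0.4, 0.08, 0.77, 0, 1], [-0.4, 0.08, 0.77, 0, 1]])

```text
clock: 7.68
position: [0.5224, -0.4258, 0.0981]
ee_rot: [0.686, 0.727, -0.0, -0.002]
ft_force: [-0.0, -0.8, 0.9]
grip_width: 1.002
grasp_force: 0.0
```

```bash
python3 -c "
from h import *
go([.5205,-.4320,.031],3.3)
"
```

```text
pos [ 0.5224 -0.4258  0.0981] yaw 3.3 tilt 0.25 delta [-0.042 -0.014  0.447] spin 0.002 F [-0.  -0.8  0.9] grip 1.002 0.0 j7 0.94 t 7.68
```

Request:
carry_out(deltas=[[-0.01, -0.01, 0.2, 0, 1], [-0.01, -0.01, 0.4, 0, 1], [-0.01, -0.01, 0.45, 0, 1], [-0.01, -0.01, 0.45, 0, 1]])

```text
clock: 8.18
position: [0.5221, -0.4294, 0.0342]
ee_rot: [0.686, 0.727, 0.0, 0.001]
ft_force: [0.6, 0.3, 0.8]
grip_width: 0.998
grasp_force: 0.0
```

Request:
carry_out(deltas=[[0, 0, 0, 0, 0], [0, 0, 0, 0, 0], [0, 0, 0, 0, 0], [0, 0, 0, 0, 0]], force=50)

```text
clock: 8.68
position: [0.5215, -0.4302, 0.0346]
ee_rot: [0.687, 0.727, 0.0, 0.001]
ft_force: [-2.7, 0.8, 6.8]
grip_width: 0.72
grasp_force: 56.6
```

```bash
python3 -c "
from h import *
go([.5205,-.4320,.18],3.3)
"
```

```text
pos [ 0.5215 -0.4302  0.0346] yaw 3.3 tilt 0.1 delta [-0.012 -0.006 -0.969] spin -0.001 F [-2.7  0.8  6.8] grip 0.72 56.6 j7 0.98 t 8.68
```

Request:
carry_out(deltas=[[0, 0, -0.1, 0, 0], [0, 0, -0.3, 0, 0], [0, 0, -0.6, 0, 0], [0, 0, -0.8, 0, 0], [0, 0, -0.8, 0, 0]])

```text
clock: 9.3
position: [0.5223, -0.4304, 0.156]
ee_rot: [0.687, 0.727, 0.001, 0.002]
ft_force: [0.7, -0.6, -4.9]
grip_width: 0.72
grasp_force: 56.2
```

```bash
python3 -c "
from h import *
t=toworld([-.0575,0]);print(t)
go([*t,.155],7.7)
"
```

```text
[0.52280421 0.03451847]
pos [ 0.5223 -0.4304  0.156 ] yaw 3.3 tilt 0.28 delta [ 3.094e+00  1.810e-01 -1.000e-03] spin -0.147 F [ 0.7 -0.6 -4.9] grip 0.72 56.2 j7 0.93 t 9.3
```

Request:
carry_out(deltas=[[0.1, 0, 0, 0, 0], [0.35, 0.02, 0, 0, 0], [0.6, 0.04, 0, 0, 0], [0.85, 0.05, 0, 0, 0], [1, 0.06, 0, 0, 0]])

```text
clock: 9.93
position: [0.5211, -0.2752, 0.1509]
ee_rot: [0.685, 0.728, -0.0, -0.002]
ft_force: [0.2, -0.2, -4.6]
grip_width: 0.72
grasp_force: 55.9
```

Request:
carry_out(deltas=[[0.25, 0.02, 0, 0, 0], [0.5, 0.04, 0, 0, 0], [0.75, 0.05, 0, -0.05, 0], [1, 0.06, 0, -0.1, 0]])

```text
clock: 10.42
position: [0.5207, -0.1263, 0.1512]
ee_rot: [0.666, 0.746, -0.001, -0.001]
ft_force: [0.3, -0.6, -4.8]
grip_width: 0.716
grasp_force: 55.9
```

Request:
carry_out(deltas=[[0.25, 0.02, 0, 0, 0], [0.5, 0.04, 0, 0, 0], [0.75, 0.05, 0, 0, 0], [0.95, 0.06, 0, -0.05, 0], [1, 0.06, 0, -0.05, 0]])

```text
clock: 11.05
position: [0.513, 0.0243, 0.1513]
ee_rot: [0.656, 0.755, -0.001, -0.001]
ft_force: [-0.9, 1.0, -4.3]
grip_width: 0.719
grasp_force: 55.9
```

```bash
python3 -c "
from h import *
t=toworld([-.0575,0]);print(t)
go([*t,.08],7.7)
p=camera('scene'); save(p['img'][100:310,180:460].repeat(2,0).repeat(2,1),'c3.png')
"
```

```text
[0.52280421 0.03451847]
pos [0.513  0.0243 0.1513] yaw 8.1 tilt 0.15 delta [0.058 0.076 0.475] spin 0.012 F [-0.9  1.  -4.3] grip 0.719 55.9 j7 0.1 t 11.05
```

View pics/c3.png

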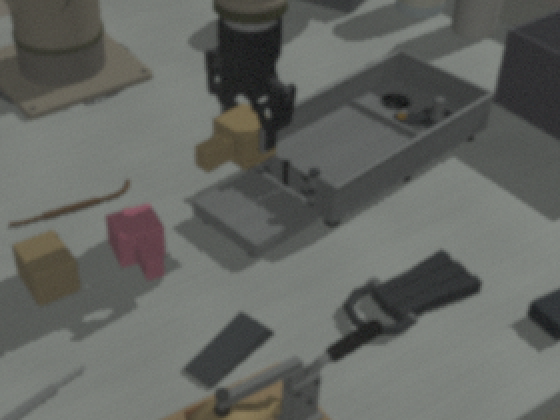

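The picture shows the boss held by its block above the plate (185,140 to 300,160), with the tenon away from the flaps. The cover knob (440,105) has been turned aside and the port (395,100) is clear.

Request:
carry_out(deltas=[[0.05, 0.07, 0.1, 0.01, 0], [0.05, 0.07, 0.3, 0.01, 0], [0.05, 0.07, 0.48, 0.01, 0], [0.05, 0.07, 0.54, 0.01, 0], [0.05, 0.07, 0.54, 0.01, 0]])

```text
clock: 11.72
position: [0.5236, 0.0295, 0.0715]
ee_rot: [0.66, 0.752, -0.001, -0.0]
ft_force: [0.5, -0.1, -4.1]
grip_width: 0.718
grasp_force: 55.9
```

```bash
python3 -c "
from h import *
t=toworld([-.0575,0]);print(t)
go([*t,.0646],7.7)
"
```

```text
[0.52280421 0.03451847]
pos [0.5236 0.0295 0.0715] yaw 7.4 tilt 0.07 delta [ 0.034 -0.001  0.046] spin -0.009 F [ 0.5 -0.1 -4.1] grip 0.718 55.9 j7 0.15 t 11.72
```

Request:
carry_out(deltas=[[0.02, 0, 0.02, 0, 0], [0.02, 0, 0.035, 0, 0], [0.02, 0, 0.045, 0, 0], [0.02, 0, 0.045, 0, 0]])

```text
clock: 12.22
position: [0.5236, 0.033, 0.0651]
ee_rot: [0.659, 0.752, 0.0, -0.0]
ft_force: [-0.5, -0.9, -4.9]
grip_width: 0.72
grasp_force: 56.0
```

Request:
carry_out(deltas=[[0, 0, 0.008, 0, 0], [0, 0, 0.016, 0, 0], [0, 0, 0.016, 0, 0]])

```text
clock: 12.6
position: [0.5238, 0.0331, 0.0645]
ee_rot: [0.659, 0.752, 0.0, -0.0]
ft_force: [-11.6, 0.0, 23.3]
grip_width: 0.717
grasp_force: 59.4
```

Contact with the plate. I ease back a little and release.

Request:
carry_out(deltas=[[0, 0, -0.012, 0, 0], [0, 0, -0.012, 0, 1], [0, 0, -0.012, 0, 1], [0, 0, -0.012, 0, 1], [0, 0, -0.012, 0, 1]])

```text
clock: 13.22
position: [0.5236, 0.0331, 0.0644]
ee_rot: [0.659, 0.752, 0.0, -0.0]
ft_force: [-0.6, -0.7, 0.4]
grip_width: 0.998
grasp_force: 0.0
```

Request:
carry_out(deltas=[[0, 0, -0.15, 0, 1], [0, 0, -0.4, 0, 1], [-0.2, 0, -0.5, 0, 1], [-0.4, 0, -0.5, 0, 1], [-0.4, 0, -0.5, 0, 0]])

```text
clock: 13.85
position: [0.5315, -0.029, 0.1397]
ee_rot: [0.661, 0.751, -0.0, 0.0]
ft_force: [-1.0, 0.5, -0.3]
grip_width: 0.817
grasp_force: 0.0
```

```bash
cat > boss.py <<'E'
from h import *
p=camera('top'); X=cloud(p); h=X[...,2]; im=p['img'].astype(int)
for n in ('top','scene'):
    if n=='scene': p=camera(n); X=cloud(p); h=X[...,2]; im=p['img'].astype(int)
    B=tobay(X); ye=(im[...,0]-im[...,2]>30)&(abs(B[...,1])<.06)&(B[...,0]>-.16)&(B[...,0]<.24)
    for l,lo,hi in(("block",.076,.084),("tenon",.066,.073)):
        m=ye&(h>lo)&(h<hi)
        if m.sum()>3:
            r=cv2.minAreaRect((B[m]*1000).astype(np.float32)); print(n,l,m.sum(),B[m].mean(0).round(4),np.round(r[0],1),np.round(r[1],1),round(r[2],1))
save(p['img'][100:310,180:460].repeat(2,0).repeat(2,1),'c4.png')
E
python3 boss.py; python3 -c "
from h import *
go([*toworld([-.1095,0]),.11],7.7)"
```

```text
scene block 219 [-0.064  -0.0113] [-63.7  -4.6] [60.1 59.3] 87.2
scene tenon 92 [-0.1153 -0.0042] [-84.1 -11.2] [ 37.3 109.2] 80.3
pos [ 0.5313 -0.0262  0.1392] yaw 7.5 tilt 0.03 delta [ 0.062 -0.002  0.195] spin -0.008 F [0.4 1.5 0.8] grip 0.648 0.0 j7 0.22 t 13.95
```

View pics/c4.png

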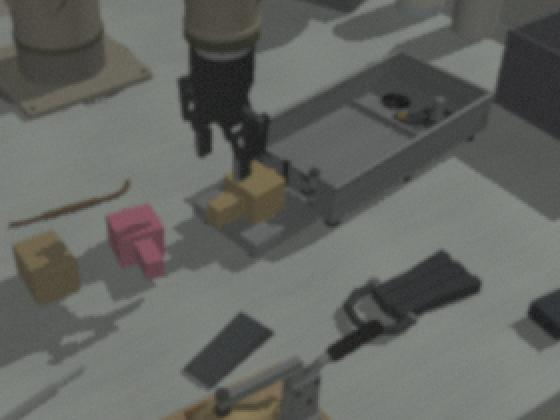

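The boss stands upright on the plate (255,195) with its tenon (222,208) pointing outwards; the flaps are shut. Now the tenon.

Request:
carry_out(deltas=[[0.04, 0, 0, 0, 0], [0.05, 0, 0.2, 0, 0], [0.05, 0, 0.4, 0, 0], [0.05, 0, 0.53, 0, 0], [0.05, 0, 0.53, 0, 0], [0.05, 0, 0.53, 0, 0]])

```text
clock: 14.7
position: [0.5309, -0.0184, 0.0607]
ee_rot: [0.659, 0.752, 0.0, 0.0]
ft_force: [0.7, -0.5, 0.4]
grip_width: 0.505
grasp_force: 0.0
```

```bash
python3 -c "
from h import *
go([*toworld([-.1105,-.001]),.059],7.7)"
```

```text
pos [ 0.5309 -0.0184  0.0607] yaw 7.5 tilt 0.05 delta [0.003 0.    0.011] spin -0.006 F [ 0.7 -0.5  0.4] grip 0.505 0.0 j7 0.27 t 14.7
```

Request:
carry_out(deltas=[[0, 0, 0, 0, -1], [0, 0, 0, 0, -1], [0, 0, 0, 0, -1], [0, 0, 0, 0, -1]], force=40)

```text
clock: 15.2
position: [0.531, -0.0188, 0.0609]
ee_rot: [0.659, 0.752, 0.001, 0.0]
ft_force: [-1.8, 0.6, 6.5]
grip_width: 0.277
grasp_force: 40.3
```

Request:
carry_out(deltas=[[0.05, 0, 0, 0, -1], [0.12, 0, 0, 0, -1], [0.2, 0, 0, 0, -1], [0.2, 0, 0, 0, -1]])

```text
clock: 15.7
position: [0.5274, 0.0107, 0.061]
ee_rot: [0.659, 0.752, 0.001, 0.001]
ft_force: [0.1, -2.4, 5.8]
grip_width: 0.276
grasp_force: 40.3
```

Request:
carry_out(deltas=[[0.06, 0, 0, 0, -1], [0.12, 0, 0, 0, -1], [0.18, 0, 0, 0, -1], [0.24, 0, 0, 0, -1], [0.3, 0, 0, 0, -1], [0.36, 0, 0, 0, -1], [0.42, 0, 0, 0, -1], [0.42, 0, 0, 0, -1]])

```text
clock: 16.7
position: [0.5193, 0.0729, 0.061]
ee_rot: [0.66, 0.752, 0.001, 0.001]
ft_force: [-0.6, -2.5, 5.9]
grip_width: 0.277
grasp_force: 40.3
```

```bash
python3 boss.py; python3 -c "
from h import *
go([*toworld([.108,0]),.061],7.7)"
```

```text
scene block 28 [ 0.0384 -0.0298] [ 36.2 -29.7] [30.8 11.9] 5.3
scene tenon 51 [-0.0308 -0.0003] [-29.7   1.1] [38.1 20.3] 23.6
pos [0.5193 0.0729 0.061 ] yaw 7.5 tilt 0.13 delta [ 0.847 -0.014 -0.   ] spin -0.008 F [ 0.1 -2.6  6. ] grip 0.275 40.3 j7 0.07 t 16.8
```

View pics/c4.png

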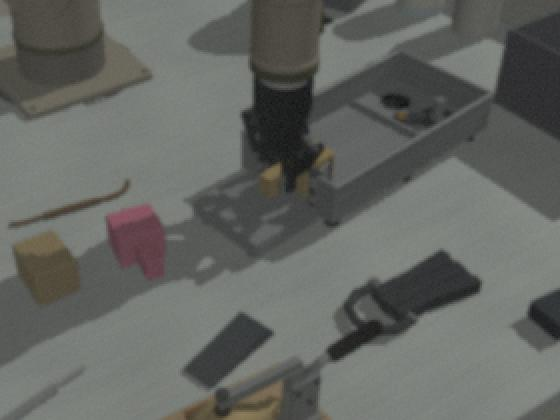

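The boss block has entered between the posts (300,170), with the tenon still gripped (270,183). I keep sliding.

Request:
carry_out(deltas=[[0.06, 0, 0, 0, -1], [0.12, 0, 0, 0, -1], [0.18, 0, 0, 0, -1], [0.24, 0, 0, 0, -1], [0.3, -0.01, 0, 0, -1], [0.37, -0.01, 0, 0, -1], [0.44, -0.01, 0, 0, -1], [0.51, -0.01, 0, 0, -1], [0.58, -0.01, 0, 0, -1], [0.65, -0.01, 0, 0, -1], [0.72, -0.01, 0, 0, -1], [0.79, -0.01, 0, 0, -1], [0.85, -0.01, 0, 0, -1], [0.85, -0.01, 0, 0, -1]])

```text
clock: 18.55
position: [0.5011, 0.1998, 0.061]
ee_rot: [0.659, 0.752, 0.001, 0.0]
ft_force: [1.4, -1.4, 5.5]
grip_width: 0.273
grasp_force: 40.3
```

```bash
python3 boss.py; python3 -c "
from h import *
go([*toworld([.108,0]),.061],7.7)"
```

```text
top tenon 20 [ 0.0903 -0.0016] [89.7 -1.9] [21.7  9.2] 82.9
scene block 19 [ 0.1677 -0.03  ] [165.8 -30.4] [26.9  8.2] 10.9
scene tenon 55 [ 0.1066 -0.0047] [129.3 -11.2] [29.9 98.1] 69.1
pos [0.5011 0.1998 0.061 ] yaw 7.5 tilt 0.13 delta [-0.008 -0.004 -0.   ] spin -0.007 F [ 0.3 -2.   5.4] grip 0.277 40.3 j7 -0.18 t 18.65
```

View pics/c4.png

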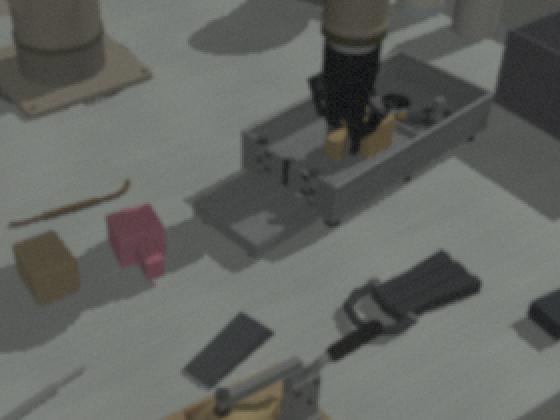

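The boss is wholly inside (360,138) and the flaps look shut behind it (285,172). I release it and lift clear.

Request:
carry_out(deltas=[[0, 0, 0, 0, -0.3], [0, 0, 0, 0, 0], [0, 0, 0, 0, 0], [0, 0, -0.15, 0, 0], [0, 0, -0.4, 0, 0], [0, 0, -0.7, 0, 0], [0, 0, -1, 0, 0]])

```text
clock: 19.52
position: [0.4999, 0.1993, 0.2113]
ee_rot: [0.659, 0.752, -0.0, -0.0]
ft_force: [0.6, 0.2, -1.0]
grip_width: 0.504
grasp_force: 0.0
```

Request:
carry_out(deltas=[[0, -0.35, 0, 0, 0], [0, -0.7, 0, 0, 0], [0, -0.7, -0.3, 0, 0], [0, -0.7, -0.3, 0, 0]])

```text
clock: 20.02
position: [0.3967, 0.1864, 0.2576]
ee_rot: [0.659, 0.752, 0.003, 0.0]
ft_force: [0.6, 0.2, -0.5]
grip_width: 0.501
grasp_force: 0.0
```

```bash
python3 boss.py; python3 - <<'E'
from h import *
X={}
for n in('top','scene'):
    p=camera(n);X=cloud(p);B=tobay(X);h=X[...,2]
    m=(h>.062)&(h<.074)&(B[...,0]>.25)&(B[...,0]<.32)&(abs(B[...,1])<.07);print('knob',B[m].mean(0))
    m=(h>.045)&(h<.075)&(abs(B[...,1])<.042)&(B[...,0]>-.03)&(B[...,0]<.06);print('flap',m.sum(),np.percentile(B[m][:,0],[5,50,95]).round(4))
    if n=='top': save(cv2.resize(p['img'][190:300,105:265],(800,550),interpolation=cv2.INTER_CUBIC),'c5.png')
E
```

```text
top block 312 [ 0.1583 -0.0021] [145.6  -2.2] [97.2 61.2] 0.2
top tenon 86 [ 0.1117 -0.0017] [140.3   0.4] [ 28.8 109.9] 89.8
scene block 230 [ 0.1536 -0.0046] [154.5  -2.3] [57.4 64.4] 0.1
scene tenon 82 [ 0.1063 -0.0059] [126.5 -12.8] [33.4 92.1] 69.0
knob [ 0.28485664 -0.03499291]
flap 45 [-0.0007  0.0001  0.0037]
knob [ 0.27846636 -0.03648401]
flap 218 [-0.0069 -0.0044 -0.0018]
```

View pics/c5.png

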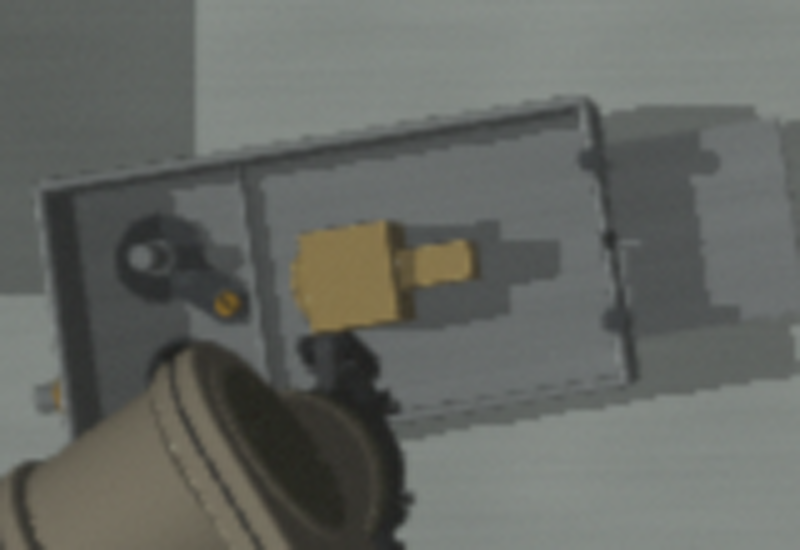

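The boss stands inside the tray (350,278), short of the stop bar. The flaps are shut on the line (610,240) and the cover is turned aside with its knob at (150,257). I hand in.

```bash
python3 -c "
from h import *
print(ticket.hand_in())"
```

```text
the job is handed in; nothing more can be done
None
```

I handed the job in with the boss standing in the tray between the flaps and the stop bar, both flaps shut behind it, the drain port clear and the other things untouched; the hand-in call returned no verdict.

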